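# Check a pin in the go / no-go gauge

## Task

Take the square-headed steel pin out of its grey tube, keep it upright and slide its shank into the open mouth of the limit gauge, through the go gap, and on until the no-go anvil stops it. Lean it against the no-go anvil with a light hand for about a second (roughly 5 to 8 N; pressing it on the gauge with more than 10 N spoils both), then gently set it down upright on the bottom of the other, empty grey tube and let go. Leave the other things on the bench where they are.

Things in the scene. Friction and masses are not known exactly. Their poses are not given: they have to be found in the camera images.
- pin: The part to check: plain steel pin, about 0.16 kg. Round shank 18 mm diameter, 44 mm long, with a 3 mm chamfer at its foot and, on top, a square head 26 x 26 mm, 34 mm tall. Origin: middle of the foot; z runs up the pin, x and y are square to the head's faces. Standing in a tube, its head begins 55 mm above the table. In the gauge it stays upright best when gripped with one finger ahead of it and one behind.
- tube_in: Grey plastic tube glued on a 48 mm square wooden foot, fixed to the bench; the pin starts in it. Tube 33 mm outside, 25 mm bore, its rim 40 mm above the table, its inner floor 11 mm above the table. Origin: centre of the underside, on the table; z up along the tube.
- tube_out: A second tube just like tube_in (33 mm outside, 25 mm bore, rim 40 mm and inner floor 11 mm above the table), fixed, empty at the start; the checked pin goes here. Which of the two places holds which tube changes. Origin: centre of the underside.
- gauge: Limit gauge lying on the bench, fixed: aluminium base plate 172 x 100 x 8 mm (x = -50 to +122 mm) with pairs of steel lips over it. Origin: underside of the plate, below the middle of the go gap; +x is the pushing direction, z up. All lips lie 34 to 50 mm above the table, open below down to the plate: hold the pin with its foot 9 to 25 mm above the table and only its shank meets the lips.
- go_gap (a point): Middle of the go gap, 42 mm above the table, axes as the gauge. The two go lips run from x = -6 to +6 mm, the gap between them is 19.6 mm wide. In front (x = -27 to -6 mm) two slanted lips make a mouth about 50 mm wide at its entry. Behind the gap is free space up to the no-go anvil. The lips are rigid and the force rises steeply within a millimetre: feel for it slowly.
- nogo_zone (a point): A point on the gauge's centre line, 42 mm above the table, 52 mm beyond the middle of the go gap; axes as the gauge. The no-go anvil stands here: a steel fork, clamped, two lips at the same heights as the go lips with a 14.5 mm gap on the centre line. Its front face lies anywhere from 18 mm before to 18 mm beyond this point, so feel for it; the shank stops with its axis about 5.4 mm before the face.
- glue_gun: Bystander: green hot-glue gun lying flat, about 200 x 140 x 36 mm; origin under the middle of its barrel.
- screwdriver: Bystander: screwdriver lying near the robot; origin in its middle, at the underside.
- spool: Bystander: black spool, 100 mm across, 50 mm tall; origin at the centre of its underside.
- jar: Bystander: small jar with lid, 60 mm across, 75 mm tall; origin at the centre of its underside.
- circuit: Bystander: small circuit board, 70 x 45 mm, 16 mm tall; origin at the centre of its underside.
- collar: Bystander: loose cut of grey tube, 42 mm across, 34 mm tall, standing on end without a foot; origin at the centre of its underside.
- parts_bin: Bystander: blue open parts bin with three compartments, 100 x 140 x 45 mm; origin at the centre of its underside.
There are look-alikes about, which are no part of the job. Of the things shaped like the pin, the steel one is meant.

How it is judged (in metres and radians):
On the way, in this order (a step that is already met when the one before it is completed fails the run):
1. the pin's shank stands in the mouth of the gauge, in front of the go gap, between the lips' heights (x of pin in the frame of gauge between -0.045 and -0.012 m and y of pin in the frame of gauge between -0.015 and 0.015 m and z of pin in the frame of gauge between 0.008 and 0.03 m), for 0.02 s.
2. the shank is in the go gap (x of pin in the frame of gauge between -0.006 and 0.006 m and y of pin in the frame of gauge between -0.004 and 0.004 m and z of pin in the frame of gauge between 0.008 and 0.03 m), for 0.02 s.
3. the shank has passed through the go gap (x of pin in the frame of gauge between 0.015 and 0.08 m and y of pin in the frame of gauge between -0.004 and 0.004 m and z of pin in the frame of gauge between 0.008 and 0.03 m), for 0.02 s.
4. the shank leans on the no-go anvil with more than 4 N for 0.4 s (contact force between pin and gauge above 4 N and x of pin in the frame of gauge between 0.021 and 0.08 m and y of pin in the frame of gauge between -0.004 and 0.004 m and z of pin in the frame of gauge between 0.008 and 0.03 m), for 0.4 s.
5. the pin stands in the empty tube, let go (horizontal distance between pin and tube_out below 0.008 m and z of pin in the frame of tube_out below 0.017 m and angle between pin's own z axis and vertical below 0.32 rad and linear speed of pin below 0.02 m/s and contact force between pin and the fingers below 0.1 N), for 0.2 s.
At the end, for the whole second after the job is handed in: The pin stands on the floor of tube_out: foot within 8 mm of the tube's axis and less than 17 mm above the table, tilted less than 0.32 rad, at rest (horizontal distance between pin and tube_out below 0.008 m and z of pin in the frame of tube_out below 0.017 m and angle between pin's own z axis and vertical below 0.32 rad and linear speed of pin below 0.02 m/s); the robot touches nothing.
It fails at once if the pin is pressed on the gauge (its no-go anvil included) with more than 15 N (contact force between pin and gauge above 15 N).
It fails at once if the pin is rammed or dropped on a tube with more than 20 N (contact force between pin and tube_in above 20 N or contact force between pin and tube_out above 20 N).
It fails at once if the pin is tipped by more than 0.5 rad (angle between pin's own z axis and vertical above 0.5 rad).
It fails at once if a bystander is moved by more than 30 mm (distance of any of glue_gun, screwdriver, spool, jar, circuit, collar, parts_bin from where it was at the start of the episode above 0.03 m).
It also fails if it takes over 67 s, if anything falls off the work surface, if the arm or the gripper's body presses on something with over 40 N, if the wrist force passes 120 N, or if a joint passes its speed limit or range.

## Robot

A 7-joint arm with a two-finger parallel gripper is mounted at the origin on the work surface. World frame = base frame: x ahead of the robot, y to its left, z up, the work surface at z = 0. Lengths are in mm, angles in degrees, forces in N, time in s.
With the tool pointing down it reaches from about 425 to 925 mm from the base axis. Payload 6.8 kg.
Tool frame: the origin (TCP) lies at the very end of the fingers, on their centre line; the grasp point (between the pads) lies 19 mm behind it; z points along the fingers, y is the direction in which the jaws open and shut (so a half turn about z gives the same grasp; the last joint's range is limited). The gripper opens to 85 mm and grips with 20 to 120 N. Pads are 22 mm wide; open, the fingers measure 114 mm over their backs; the gripper's body (76 mm by 85 mm) begins 54 mm behind the grasp point. The pads swing forward as they close: fully open they stand 13 mm farther back than shut.
Start: joints at [69.494, 27.33, 1.283, 89.118, -0.659, 63.558, -4.761], TCP at [166.875, -654.064, 231.308] pointing down, gripper open.
Joint ranges: [-169.35, 169.35], [-19.33, 120.38], [-80.79, 83.38], [13.8, 139.57], [-78.32, 258.32], [9.67, 109.79], [-169.56, 169.56]. Speed limits (degrees/s): [136.94, 136.94, 180, 180, 180, 180, 180].

## Interface

Orientations are given as a 3x3 rotation matrix whose columns are the frame's x, y, z axes.
In Python, from station import bot gives the robot as it stands.
- The arm moves only by the tool drive_tool, never from a script. Its argument "rows" is a list of rows, each a list of 2 entries, a list of its own where there are three numbers: the shift along the tool's x, y, z in units of 0.75 m (1.0 is 0.75 m), then the turn, a rotation vector about the tool's x, y, z in units of pi rad (1.0 is pi rad). In form: [[[x, y, z], [ax, ay, az]], ...]. A call has 1 to 5 rows; each row shifts and turns the commanded pose from where the row before left it, along the tool's axes as they then stand; what a row does not reach is not made up. A row lasts 1/10 s, in which the tool goes at most 50 mm and 8.59 degrees, less where a joint would pass 70% of its speed; a pose out of reach is approached as far as the arm can. A call with a number of a shift or a turn outside -1 to 1 is refused whole. A call with a gripper value outside its range is refused whole. "grip" is the closure, from 0 (fully open) to 1 (shut), set as the call begins (left out, the last holds). The fingers move at their own pace and stop on an object; "newtons" is the grip in N (left out, the last holds). Time passes only in rows, so rows that do not move let the fingers close. It gives the time, the measured TCP pose, the force and the opening at its end, in the units of the state.
- bot.sense(): the state, without advancing time (a new reading comes with each control period).
- bot.get_image(name): name is "scene" or "top" or "wrist"; returns a dict with "img" (420x560x3 uint8, blue, green, red), "fov_y" (degrees; the focal length in pixels is half the picture's height over the tangent of half this angle, whatever the lens; pixels are square), "cx", "cy" (the principal point, pixels), "pose" (4x4, takes a point from camera to world coordinates). Camera axes: x right, y up, looking along -z (the intrinsics and any distortion apply to the point x, -y, -z); pixel columns grow to the right and rows downward; lengths in mm; the calibration is good to about 2 mm. A picture is of the moment at which its call begins. There is no depth.
- bot.close_job(): hands the job in, once; it reports no verdict.
The state is a dict: "time": time; "q": joint angles; "qd": joint speeds; "effort": joint torques, N m; "position": TCP position; "tcp_rot": TCP orientation; "ft_force": force on the tool from outside, world axes, zero at the start; "torque": the same for the moment, N m; "finger_gap": opening from 0.0 (shut) to 1.0 (fully open).
Only numpy, scipy, OpenCV 4.12 (cv2) and the standard library are available. Lean on these libraries where they do the work, as an engineer would, in place of code of your own. Each camera call takes 0.05 s, during which the arm holds its last target. There are 200 camera calls.

## Working session

There is one attempt and no reset: what is moved stays moved. The work goes in short steps, Python scripts to look and compute and a tool call to move; the robot and the scene stay as the last step left them, time stands still between calls to the robot, and variables do not carry over. Pictures are saved under pics/ and viewed, about 8 in all and at most 12, crops included, and the job is handed in when it is done.

Besides the shell and the picture viewer there is one more tool, called after "Call:" as a command line: name --argument value ..., lists and objects as JSON in quotes. drive_tool: Moves the arm, as the interface text tells. Shifts and turns lie within -1 to 1; 1 stands for 0.75 m of shift or pi rad of turn. Its arguments: {"type":"object","properties":{"rows":{"type":"array","items":{"type":"array"}},"grip":{"type":"number"},"newtons":{"type":"number"}},"required":["rows"]}

```bash
mkdir -p pics; cat > h.py <<'E'
import numpy as np, cv2
from station import bot
def grab(n,f):
    d=bot.get_image(n); cv2.imwrite('pics/'+f+'.png',d['img'])
    np.savez('pics/'+f+'.npz',pose=d['pose'],fov=d['fov_y'],cx=d['cx'],cy=d['cy'],img=d['img'])
    return d
def load(f): return np.load('pics/'+f+'.npz')
def ray(d,u,v):
    F=210/np.tan(np.radians(float(d['fov']))/2)
    P=np.array(d['pose']); r=P[:3,:3]@np.array([(u-float(d['cx']))/F,-(v-float(d['cy']))/F,-1.])
    return P[:3,3],r
def onz(d,u,v,z):
    o,r=ray(d,u,v); return o+r*(z-o[2])/r[2]
def proj(d,p):
    F=210/np.tan(np.radians(float(d['fov']))/2)
    P=np.array(d['pose']); c=P[:3,:3].T@(np.array(p,float)-P[:3,3])
    return float(d['cx'])+F*c[0]/-c[2], float(d['cy'])-F*c[1]/-c[2]
E
python3 - <<'E'
from h import *
for n in ('scene','top','wrist'):
    d=grab(n,n+'0'); print(n,d['img'].shape,d['fov_y'],d['cx'],d['cy'],[k for k in d]); print(np.round(d['pose'],3))
a=load('top0')['img']
s=bot.sense(); print(s['position'],np.round(s['tcp_rot'],3),s['ft_force'],s['finger_gap'],s['time'])
E
```

```text
scene (420, 560, 3) 46.32744778032433 284.6488330674723 202.938757804553 ['img', 'fov_y', 'cx', 'cy', 'pose']
[[ 1.290000e-01 -6.150000e-01  7.780000e-01  1.530926e+03]
 [ 9.910000e-01  9.400000e-02 -9.000000e-02 -1.426380e+02]
 [-1.800000e-02  7.830000e-01  6.220000e-01  8.438530e+02]
 [ 0.000000e+00  0.000000e+00  0.000000e+00  1.000000e+00]]
top (420, 560, 3) 52.34700042938354 292.3356917760959 207.59391757363974 ['img', 'fov_y', 'cx', 'cy', 'pose']
[[-1.000000e-03  9.950000e-01 -9.800000e-02  4.486120e+02]
 [-1.000000e+00 -1.000000e-03 -4.000000e-03 -2.531700e+01]
 [-4.000000e-03  9.800000e-02  9.950000e-01  1.134393e+03]
 [ 0.000000e+00  0.000000e+00  0.000000e+00  1.000000e+00]]
wrist (420, 560, 3) 69.53205823290214 284.8445683630073 208.23089433489787 ['img', 'fov_y', 'cx', 'cy', 'pose']
[[ 2.48000e-01  9.18000e-01  3.11000e-01  2.46140e+02]
 [-9.69000e-01  2.35000e-01  7.80000e-02 -6.33797e+02]
 [-2.00000e-03 -3.21000e-01  9.47000e-01  3.74523e+02]
 [ 0.00000e+00  0.00000e+00  0.00000e+00  1.00000e+00]]
[ 166.74133986 -653.63072461  230.56072972] [[ 0.969  0.247 -0.   ]
 [ 0.247 -0.969  0.001]
 [-0.    -0.001 -1.   ]] [-0.35871991 -0.26182706 -0.23275966] 1.0014573259562074 0.15
```

View pics/top0.png

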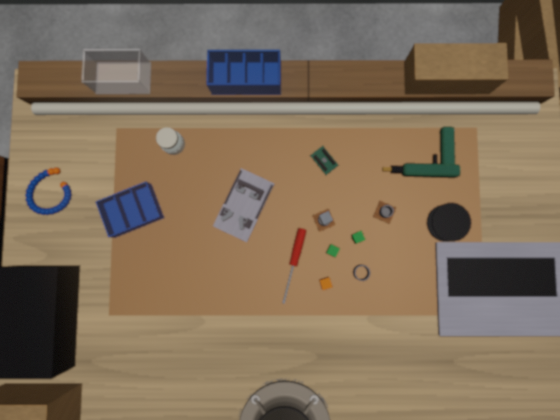

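View pics/scene0.png

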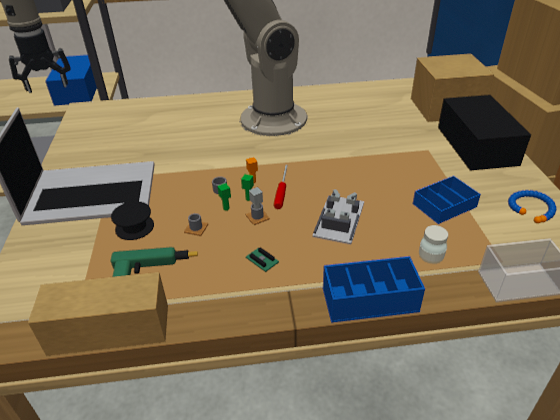

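The top view shows the steel pin in its tube near (324,219), the empty tube near (385,212) and the gauge near (243,205). There are green and orange look-alikes around (345,255), and the collar is at (361,272). Next I'll zoom in on the relevant regions.

```bash
python3 - <<'E'
from h import *
a=load('top0')['img']; s=load('scene0')['img']
c1=cv2.resize(a[160:250,205:285],None,fx=6,fy=6,interpolation=cv2.INTER_CUBIC)  # 480x540
c2=cv2.resize(a[190:240,300:405],None,fx=3,fy=3,interpolation=cv2.INTER_CUBIC)
out=np.zeros((540,800,3),np.uint8); out[:540,:480]=c1; out[:150,485:800]=c2
c3=cv2.resize(s[185:245,310:370],None,fx=5,fy=5,interpolation=cv2.INTER_CUBIC); out[160:460,485:785]=c3
cv2.imwrite('pics/crop1.png',out)
d=load('top0')
for n,u,v,z in [('pin head',325,219,89),('tube_in foot',324,220,8),('tube_out rim',386,211,40)]: print(n,onz(d,u,v,z))
E
```

```text
pin head [ 523.27936816 -100.90118104   89.        ]
tube_in foot [ 526.42200555 -104.0954284     8.        ]
tube_out rim [ 547.16890129 -261.29197429   40.        ]
```

View pics/crop1.png

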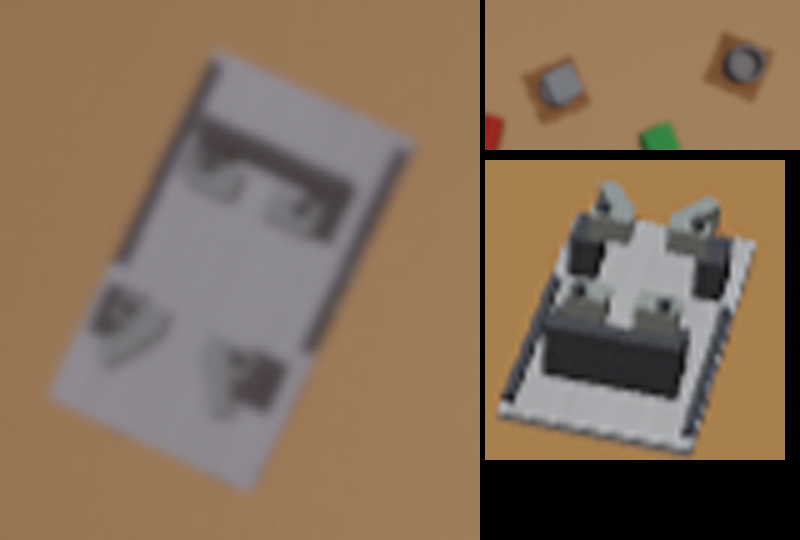

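The crop shows the gauge with its mouth at the bottom, so it pushes up and to the right. The plate corners in the crop are about (215,48), (415,145), (255,492) and (50,395). The pin head is at crop (563,84) and the empty tube's rim at (743,63).

```bash
python3 - <<'E'
from h import *
d=load('top0')
C=[onz(d,205+x/6-.4,160+y/6-.4,8)[:2] for x,y in [(215,48),(415,145),(255,492),(50,395)]]
C=np.array(C); print(C.round(1))
print('len',np.linalg.norm(C[0]-C[3]),np.linalg.norm(C[1]-C[2]),'wid',np.linalg.norm(C[0]-C[1]),np.linalg.norm(C[2]-C[3]))
M=np.array([[122,50],[122,-50],[-50,-50],[-50,50.]])
A,_=cv2.estimateAffinePartial2D(M,C); print(A, np.degrees(np.arctan2(A[1,0],A[0,0])),np.hypot(A[0,0],A[1,0]))
def p(x,y,z): print(onz(d,300+(x-485)/3-.3,190+y/3-.3,z).round(1))
p(565,83,89); p(556,90,8); p(743,63,40); p(739,67,8)
# head edges
for q in [(542,76),(570,65),(583,93),(556,105)]: p(*q,89)
# gauge lips
for n,q in [('goL',(165,320)),('goR',(212,350)),('nogoL',(190,180)),('nogoR',(320,200))]: print(n,onz(d,205+q[0]/6,160+q[1]/6,50).round(1))
E
```

```text
[[667.2 118.2]
 [623.3  28.9]
 [469.8  98.5]
 [512.4 189.2]]
len 170.2247659110826 168.59365925422819 wid 99.50849587787202 100.18531240499225
[[ 8.97074422e-01  4.14740030e-01  5.35879973e+02]
 [-4.14740030e-01  8.97074422e-01  1.23633755e+02]] -24.81228603539886 0.9883075487007473
[ 527.3 -104.3   89. ]
[ 527.2 -102.4    8. ]
[ 547.9 -260.5   40. ]
[ 547.3 -263.8    8. ]
[533.1 -85.5  89. ]
[ 542.1 -108.5   89. ]
[ 519.1 -118.9   89. ]
[509.3 -96.8  89. ]
goL [540.9 131.8  50. ]
goR [528.1 111.7  50. ]
nogoL [600.8 121.9  50. ]
nogoR [592.1  66.3  50. ]
```

```bash
cat >> h.py <<'E'
def plan(*ts):
    """waypoints (x,y,z,yaw of tool y or None): total shift (tool axes at that time, units) and turn units"""
    s=bot.sense(); p=np.array(s['position']); R=np.array(s['tcp_rot'])
    for x,y,z,w in ts:
        t=np.array([x,y,z]); dl=R.T@(t-p); yaw=np.degrees(np.arctan2(R[1,1],R[0,1])); dw=0
        n=int(np.ceil(np.linalg.norm(dl)/48)); 
        if w is not None: dw=(w-yaw+90)%180-90
        print('shift',(dl/750).round(4),'rows>=',n,'| /row',(dl/750/max(n,1)).round(4),'| yaw %.1f'%yaw,'turn az total %.4f'%(-dw/180),'deg',round(dw,1))
        a=np.radians(-dw); R=R@np.array([[np.cos(a),-np.sin(a),0],[np.sin(a),np.cos(a),0],[0,0,1]]); p=t
def st():
    s=bot.sense(); R=np.array(s['tcp_rot'])
    print('t%.2f'%s['time'],np.round(s['position'],2),'yaw %.2f'%np.degrees(np.arctan2(R[1,1],R[0,1])),'tilt',np.round(np.degrees(R[:2,2]),2),'F',np.round(s['ft_force'],2),'gap %.3f'%s['finger_gap'])
E
python3 -c "
from h import *
plan((250,-480,260,None),(525,-105,230,-67))"
```

```text
shift [ 0.1648 -0.1969 -0.039 ] rows>= 5 | /row [ 0.033  -0.0394 -0.0078] | yaw -75.7 turn az total 0.0000 deg 0
shift [ 0.4789 -0.3938  0.0405] rows>= 10 | /row [ 0.0479 -0.0394  0.004 ] | yaw -75.7 turn az total -0.0483 deg 8.7
```

Call:
drive_tool --rows '[[[0.033,-0.0394,-0.0078],[0,0,0]],[[0.033,-0.0394,-0.0078],[0,0,0]],[[0.033,-0.0394,-0.0078],[0,0,0]],[[0.033,-0.0394,-0.0078],[0,0,0]],[[0.033,-0.0394,-0.0078],[0,0,0]]]' --grip 0

```text
time: 0.65
position: [250.7, -478.6, 260.5]
tcp_rot: [[0.969, 0.247, -0.0], [0.247, -0.969, 0.0], [-0.0, -0.0, -1.0]]
ft_force: [0.8, -0.8, 0.3]
finger_gap: 1.003
```

Call:
drive_tool --rows '[[[0.048,-0.0394,0.004],[0,0,0]],[[0.048,-0.0394,0.004],[0,0,0]],[[0.048,-0.0394,0.004],[0,0,0]],[[0.048,-0.0394,0.004],[0,0,0]],[[0.048,-0.0394,0.004],[0,0,0]]]'

```text
time: 1.15
position: [388.8, -291.0, 245.5]
tcp_rot: [[0.969, 0.247, 0.0], [0.247, -0.969, -0.0], [0.0, 0.0, -1.0]]
ft_force: [0.8, -1.0, -0.1]
finger_gap: 1.002
```

Call:
drive_tool --rows '[[[0.048,-0.0394,0.004],[0,0,0]],[[0.048,-0.0394,0.004],[0,0,0]],[[0.048,-0.0394,0.004],[0,0,0]],[[0.048,-0.0394,0.004],[0,0,0]],[[0.048,-0.0394,0.004],[0,0,0]]]'

```text
time: 1.65
position: [526.7, -103.5, 230.4]
tcp_rot: [[0.969, 0.247, -0.0], [0.247, -0.969, -0.0], [-0.0, 0.0, -1.0]]
ft_force: [0.4, 0.2, 0.5]
finger_gap: 0.999
```

Call:
drive_tool --rows '[[[0,0,0],[0,0,-0.024]],[[0,0,0],[0,0,-0.024]],[[0,0,0],[0,0,0]]]'

```text
time: 1.95
position: [525.9, -104.6, 230.2]
tcp_rot: [[0.92, 0.391, -0.001], [0.391, -0.92, 0.0], [-0.001, -0.001, -1.0]]
ft_force: [0.2, -0.5, -0.4]
finger_gap: 0.999
```

```bash
python3 - <<'E'
from h import *
st(); d=grab('wrist','w1')
for n,p in [('pin top',(526,-103.5,89)),('tin rim',(526,-103.5,40)),('tout',(547.5,-262,40))]: print(n,np.round(proj(load('w1'),p),1))
cv2.imwrite('pics/w1b.png',cv2.resize(d['img'],(784,588),interpolation=cv2.INTER_CUBIC))
E
```

```text
t1.95 [ 525.91 -104.63  230.16] yaw -66.97 tilt [-0.05  0.01] F [ 0.24 -0.49 -0.36] gap 0.999
pin top [283.8 193.4]
tin rim [283.9 181.5]
tout [415.  216.6]
```

View pics/w1b.png

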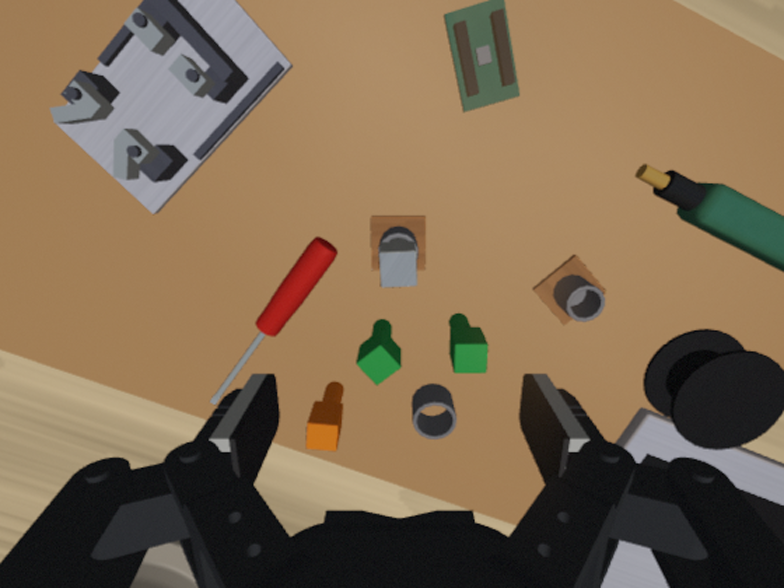

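The wrist view shows the steel pin's top face centred at (398.5,268.5), already square to the jaws. The tube_out rim is centred at about (586,300), and the gauge is at upper left. All pixel positions are at 1.4x.

```bash
python3 - <<'E'
from h import *
d=load('w1')
def q(n,u,v,z): print(n,onz(d,(u+.5)/1.4-.5,(v+.5)/1.4-.5,z).round(1))
q('pin',398.5,268.5,89); q('tin foot mid',398,243,8); q('tout rim',586,300,40)
for c in [(575,255),(607,290),(566,324),(533,288)]: q('tout foot c',*c,8)
for c in [(371,216),(425,216),(426,270),(371,270)]: q('tin foot c',*c,8)
for c in [(380,250),(416,250),(417,287),(380,287)]: q('head c',*c,89)
q('gauge near corner (-50,-50)',153,213,8);q('corner (122,-50)',292,66,8)
plan((526,-103.5,120,None),(526,-103.5,54,None))
E
```

```text
pin [ 527.9 -103.5   89. ]
tin foot mid [ 528.3 -102.7    8. ]
tout rim [ 551.7 -264.1   40. ]
tout foot c [ 579.8 -251.3    8. ]
tout foot c [ 562.8 -294.9    8. ]
tout foot c [ 518.9 -277.6    8. ]
tout foot c [ 538.1 -232.     8. ]
tin foot c [540.9 -72.    8. ]
tin foot c [ 559.1 -114.8    8. ]
tin foot c [ 515.4 -135.4    8. ]
tin foot c [496.1 -90.    8. ]
head c [535.1 -86.6  89. ]
head c [ 544.8 -109.4   89. ]
head c [ 520.6 -120.8   89. ]
head c [510.3 -96.7  89. ]
gauge near corner (-50,-50) [469.9 101.3   8. ]
corner (122,-50) [624.2  27.1   8. ]
shift [ 0.0011 -0.0018  0.1471] rows>= 3 | /row [ 0.0004 -0.0006  0.049 ] | yaw -67.1 turn az total 0.0000 deg 0
shift [0.    0.    0.088] rows>= 2 | /row [0.    0.    0.044] | yaw -67.1 turn az total 0.0000 deg 0
```

Call:
drive_tool --rows '[[[0.0031,-0.0006,0.047],[0,0,0]],[[0,0,0.047],[0,0,0]],[[0,0,0.047],[0,0,0]],[[0,0,0.047],[0,0,0]],[[0,0,0.047],[0,0,0]]]'

```text
time: 2.5
position: [527.9, -104.3, 53.2]
tcp_rot: [[0.922, 0.387, 0.001], [0.387, -0.922, -0.0], [0.0, 0.0, -1.0]]
ft_force: [0.4, 0.2, 1.0]
finger_gap: 1.001
```

Call:
drive_tool --rows '[[[0,0,0],[0,0,0]],[[0,0,0],[0,0,0]],[[0,0,0],[0,0,0]],[[0,0,0],[0,0,0]],[[0,0,0],[0,0,0]]]' --grip 1 --newtons 30

```text
time: 3.0
position: [529.4, -103.7, 56.3]
tcp_rot: [[0.921, 0.39, 0.003], [0.39, -0.921, -0.001], [0.003, 0.002, -1.0]]
ft_force: [-0.8, 0.8, 8.2]
finger_gap: 0.299
```

Call:
drive_tool --rows '[[[0,0,0],[0,0,0]],[[0,0,0],[0,0,0]],[[0,0,0],[0,0,0]]]'

```text
time: 3.3
position: [529.4, -103.7, 56.3]
tcp_rot: [[0.921, 0.39, 0.003], [0.39, -0.921, -0.001], [0.003, 0.002, -1.0]]
ft_force: [-1.2, 0.6, 7.6]
finger_gap: 0.296
```

```bash
python3 -c "
from h import *
st();grab('wrist','w2')"
```

```text
t3.30 [ 529.39 -103.72   56.26] yaw -67.06 tilt [ 0.18 -0.04] F [-1.21  0.57  7.57] gap 0.296
```

Call:
drive_tool --rows '[[[0,0,-0.0133],[0,0,0]],[[0,0,-0.02],[0,0,0]],[[0,0,-0.0333],[0,0,0]],[[0,0,-0.0333],[0,0,0]],[[0,0,-0.0333],[0,0,0]]]'

```text
time: 3.85
position: [528.0, -103.7, 156.5]
tcp_rot: [[0.921, 0.39, 0.001], [0.39, -0.921, -0.0], [0.001, 0.001, -1.0]]
ft_force: [-0.5, 0.5, -1.0]
finger_gap: 0.301
```

Call:
drive_tool --rows '[[[0,0,0],[0,0,-0.0469]],[[0,0,0],[0,0,-0.0469]],[[0,0,0],[0,0,-0.0469]],[[0,0,0],[0,0,-0.0469]],[[0,0,0],[0,0,-0.0469]]]'

```text
time: 4.35
position: [528.1, -103.9, 155.6]
tcp_rot: [[0.415, 0.91, 0.001], [0.91, -0.415, -0.001], [-0.0, 0.001, -1.0]]
ft_force: [0.2, 0.1, -1.1]
finger_gap: 0.3
```

Call:
drive_tool --rows '[[[0,0,0],[0,0,0]]]'

```text
time: 4.45
position: [528.1, -103.9, 155.4]
tcp_rot: [[0.419, 0.908, 0.001], [0.908, -0.419, -0.0], [0.0, 0.001, -1.0]]
ft_force: [0.1, 0.5, -2.0]
finger_gap: 0.297
```

```bash
python3 -c "
from h import *
st(); plan((472.4,153,155,-24.8),(472.4,153,65,-24.8))"
```

```text
t4.45 [ 528.08 -103.93  155.38] yaw -24.79 tilt [ 0.06 -0.02] F [ 0.05  0.54 -1.97] gap 0.297
shift [ 0.2799 -0.211   0.0003] rows>= 6 | /row [ 0.0466 -0.0352  0.0001] | yaw -24.8 turn az total 0.0001 deg -0.0
shift [-0.0e+00 -1.0e-04  1.2e-01] rows>= 2 | /row [-0.     -0.0001  0.06  ] | yaw -24.8 turn az total -0.0000 deg 0.0
```

Call:
drive_tool --rows '[[[0.035,-0.0264,0],[0,0,0]],[[0.035,-0.0264,0],[0,0,0]],[[0.035,-0.0264,0],[0,0,0]],[[0.035,-0.0264,0],[0,0,0]]]'

```text
time: 4.85
position: [500.0, 25.9, 155.1]
tcp_rot: [[0.425, 0.905, 0.001], [0.905, -0.425, -0.0], [0.0, 0.001, -1.0]]
ft_force: [1.1, 0.5, -1.1]
finger_gap: 0.299
```

Call:
drive_tool --rows '[[[0.035,-0.0264,0],[0,0,0]],[[0.035,-0.0264,0],[0,0,0]],[[0.035,-0.0264,0],[0,0,0]],[[0.035,-0.0264,0],[0,0,0]]]'

```text
time: 5.25
position: [472.3, 154.6, 155.1]
tcp_rot: [[0.424, 0.905, 0.001], [0.905, -0.424, -0.0], [0.0, 0.001, -1.0]]
ft_force: [1.1, -0.0, -1.5]
finger_gap: 0.297
```

Call:
drive_tool --rows '[[[0,0,0.03],[0,0,0]],[[0,0,0.03],[0,0,0]],[[0,0,0.03],[0,0,0]],[[0,0,0.03],[0,0,0]],[[0,0,0],[0,0,0]]]'

```text
time: 5.75
position: [470.9, 152.6, 62.6]
tcp_rot: [[0.423, 0.906, -0.004], [0.906, -0.423, -0.002], [-0.003, -0.003, -1.0]]
ft_force: [-0.4, -0.4, -0.2]
finger_gap: 0.3
```

```bash
python3 -c "
from h import *
st(); d=grab('wrist','w3')
cv2.imwrite('pics/w3b.png',cv2.resize(d['img'],(784,588),interpolation=cv2.INTER_CUBIC))"
```

```text
t5.75 [470.86 152.57  62.6 ] yaw -25.03 tilt [-0.22 -0.11] F [-0.35 -0.39 -0.18] gap 0.300
```

View pics/w3b.png

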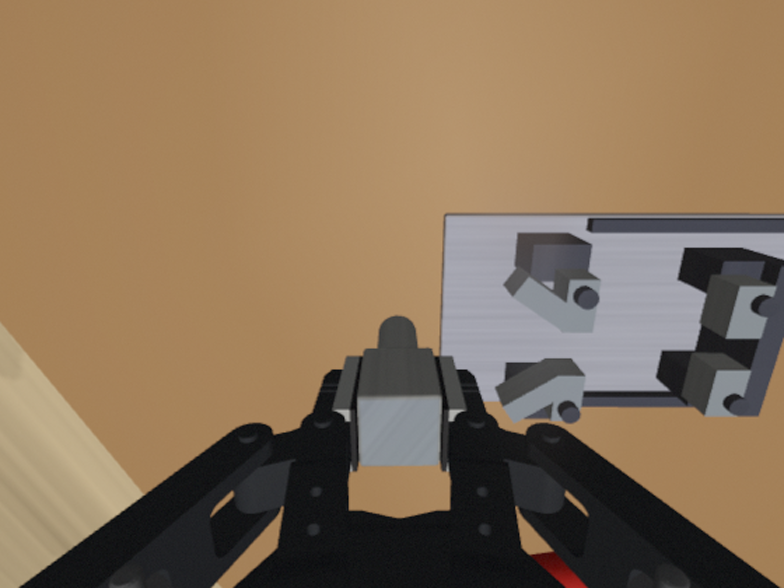

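The wrist view shows the pin held upright in the jaws, with its top face around (400,430). The gauge is to the right with its mouth facing the pin, and its edges run horizontally, so the yaw is right. I'll zoom in to get the lip edges.

```bash
python3 - <<'E'
from h import *
a=load('w3')['img']
c=cv2.resize(a[160:340,240:440],None,fx=4,fy=4,interpolation=cv2.INTER_CUBIC)[:600]
cv2.imwrite('pics/crop2.png',c)
E
```

```text
(no output)
```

View pics/crop2.png

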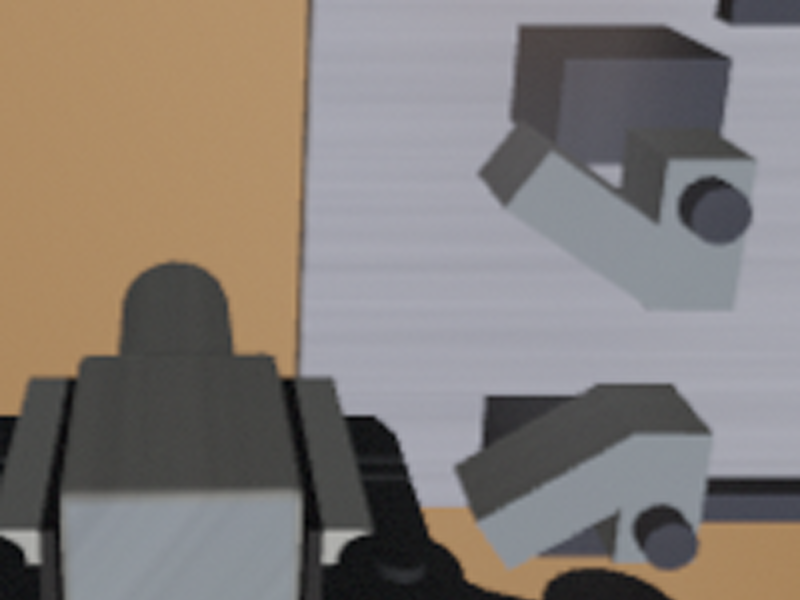

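The crop shows the go gap's top edges clearly. The +y lip's inner edge is at crop rows 310 (650 to 735), and the −y lip's is at row 433 (632 to 711). The head's far top edge runs (62,493) to (301,490).

```bash
python3 - <<'E'
from h import *
d=load('w3'); s=bot.sense(); tcp=np.array(s['position']); R=np.array(s['tcp_rot'])
def q(u,v,z): return onz(d,240+(u+.5)/4-.5,160+(v+.5)/4-.5,z)
P=np.array([q(650,310,50),q(735,310,50),q(632,433,50),q(711,433,50),q(62,493,tcp[2]+32.7),q(301,490,tcp[2]+32.7),q(80,357,tcp[2]-1.3),q(276,355,tcp[2]-1.3)])
print(P.round(1))
T=(P-tcp)@R; print('tool frame (x=gauge y, y=gauge x)\n',T.round(1))
a=np.degrees(np.arctan2(*(P[3]-P[2])[[1,0]])); b=np.degrees(np.arctan2(*(P[1]-P[0])[[1,0]])); print('lip dirs',a,b)
for c in [(308,0),(299,400)]: print('plate front edge',((q(*c,8)-tcp)@R).round(1))
for c in [(715,210),(666,540)]: print('screw tops',((q(*c,57)-tcp)@R).round(1))
e=[onz(d,(u+.5)/1.4-.5,(v+.5)/1.4-.5,8) for u,v in [(446,214),(783,213)]]; print('plate +y edge',[((x-tcp)@R).round(1) for x in e])
E
```

```text
[[535.4 135.3  50. ]
 [546.3 130.2  50. ]
 [527.  117.6  50. ]
 [537.4 112.7  50. ]
 [464.4 168.4  96.7]
 [487.3 158.2  96.7]
 [463.1 167.8  62.7]
 [486.6 157.2  62.7]]
tool frame (x=gauge y, y=gauge x)
 [[ 10.8  65.2  13.9]
 [ 10.8  77.2  13.9]
 [ -8.9  65.1  13.9]
 [ -8.8  76.6  13.9]
 [ 10.7 -13.2 -32.7]
 [ 11.2  11.8 -32.7]
 [  9.6 -14.1   1.3]
 [  9.9  11.7   1.3]]
lip dirs -24.879442021110158 -24.90977090664997
plate front edge [47.4 19.9 55.9]
plate front edge [-26.3  20.7  56. ]
screw tops [28.2 69.   6.8]
screw tops [-22.3  69.1   6.9]
plate +y edge [array([51.9, 20.9, 55.9]), array([ 52.4, 177.1,  55.7])]
```

```bash
python3 - <<'E'
from h import *
d=load('w3'); s=bot.sense(); tcp=np.array(s['position']); R=np.array(s['tcp_rot'])
def q(u,v,z): return ((onz(d,240+(u+.5)/4-.5,160+(v+.5)/4-.5,z)-tcp)@R).round(1)
f=tcp[2]-45.3
# predicted outline of shank far end for pin axis at tool (X,Y): project foot circle & chamfer circle
for X in (-2,-3,-4):
  best=9e9
  for rr,z in [(9,f+3),(6,f)]:
    for t in np.linspace(0,2*np.pi,73):
      p=tcp+R@np.array([X+rr*np.cos(t),-.9+rr*np.sin(t),tcp[2]-z]); u,v=proj(d,p); best=min(best,(v+.5-160)*4-.5)
  print(X,'far row',round(best,1))
print(q(121,335,f+20),q(232,335,f+20))
g=d['img'][:,:,:].astype(int)[218:232,284]; print(g.sum(1))
E
```

```text
-2 far row 259.5
-3 far row 265.2
-4 far row 270.8
[  1.4 -10.1  25.3] [ 1.4  6.9 25.3]
[419 414 418 418 414 415 402 324 208 201 201 205 204 201]
```

Call:
drive_tool --rows '[[[0.0048,0,0],[0,0,0]],[[0,0.0133,0],[0,0,0]],[[0,0.0133,0],[0,0,0]],[[0,0.0133,0],[0,0,0]],[[0,0.0133,0],[0,0,0]]]'

```text
time: 6.3
position: [511.6, 139.1, 64.6]
tcp_rot: [[0.421, 0.907, 0.001], [0.907, -0.421, -0.0], [0.0, 0.001, -1.0]]
ft_force: [0.4, 0.3, -0.7]
finger_gap: 0.302
```

Call:
drive_tool --rows '[[[0,0,0],[0,0,0]],[[0,0.0053,0],[0,0,0]],[[0,0.0053,0],[0,0,0]],[[0,0.0027,0],[0,0,0]],[[0,0,0],[0,0,0]]]'

```text
time: 6.8
position: [519.4, 135.7, 64.2]
tcp_rot: [[0.42, 0.907, 0.0], [0.907, -0.42, -0.0], [-0.0, 0.0, -1.0]]
ft_force: [-1.0, -0.2, -1.2]
finger_gap: 0.3
```

```bash
python3 - <<'E'
from h import *
st(); d=grab('wrist','w4'); a=d['img']
cv2.imwrite('pics/crop3.png',cv2.resize(a[190:340,215:415],None,fx=4,fy=4,interpolation=cv2.INTER_CUBIC))
E
```

```text
t6.80 [519.41 135.66  64.17] yaw -24.85 tilt [ 0. -0.] F [-1.01 -0.23 -1.15] gap 0.300
```

View pics/crop3.png

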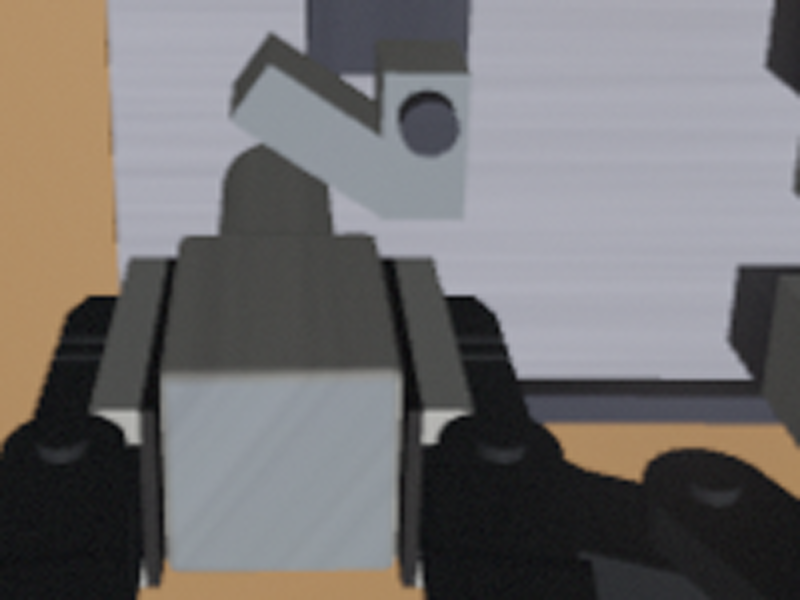

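The shank is now in the mouth. The +y lip's inner edge is at crop row 217 (383 to 465), and the head's far edges are at rows 371 and 238. I'll work out the remaining centring error from these.

```bash
python3 - <<'E'
from h import *
d=load('w4'); s=bot.sense(); tcp=np.array(s['position']); R=np.array(s['tcp_rot'])
def q(u,v,z): return ((onz(d,215+(u+.5)/4-.5,190+(v+.5)/4-.5,z)-tcp)@R).round(2)
z=tcp[2]
print('lip',q(383,217,50),q(465,217,50)); print('lip top back',q(383,72,50),q(468,72,50))
print('head top far',q(161,372,z+32.7),q(400,370,z+32.7),'near',q(168,570,z+32.7),q(397,568,z+32.7)); print('head bot far',q(181,238,z-1.3),q(374,238,z-1.3))
f=z-45.3
for X in (-4,-3,-2,-1):
  best=9e9
  for rr,zz in [(9,f+3),(6,f)]:
    for t in np.linspace(0,2*np.pi,73):
      u,v=proj(d,tcp+R@np.array([X+rr*np.cos(t),-1.2+rr*np.sin(t),z-zz])); best=min(best,(v+.5-190)*4-.5)
  print(X,'far row',round(best,1))
print('anvil front edges z50', q(738,400,50),q(775,280,50))
E
```

```text
lip [ 6.64 14.7  14.17] [ 6.65 26.48 14.17]
lip top back [28.63 14.1  14.17] [28.63 25.82 14.17]
head top far [ 10.79 -12.63 -32.7 ] [ 11.06  12.69 -32.7 ] near [-14.91 -12.65 -32.7 ] [-14.6   13.16 -32.7 ]
head bot far [  9.66 -13.24   1.3 ] [ 9.68 12.41  1.3 ]
-4 far row 152.9
-3 far row 147.3
-2 far row 141.7
-1 far row 136.1
anvil front edges z50 [-23.84  69.39  14.17] [-3.45 72.34 14.17]
```

Call:
drive_tool --rows '[[[-0.0005,0.002,0],[0,0,0]],[[0,0.002,0],[0,0,0]],[[0,0.002,0],[0,0,0]],[[0,0.002,0],[0,0,0]],[[0,0,0],[0,0,0]]]'

```text
time: 7.35
position: [524.8, 132.7, 64.2]
tcp_rot: [[0.42, 0.907, 0.0], [0.907, -0.42, -0.0], [0.0, 0.0, -1.0]]
ft_force: [0.4, -0.1, -0.1]
finger_gap: 0.297
```

Call:
drive_tool --rows '[[[0,0.0012,0],[0,0,0]],[[0,0.0012,0],[0,0,0]],[[0,0.0012,0],[0,0,0]],[[0,0,0],[0,0,0]]]'

```text
time: 7.75
position: [527.1, 131.7, 64.2]
tcp_rot: [[0.42, 0.907, 0.0], [0.907, -0.42, -0.0], [0.0, 0.0, -1.0]]
ft_force: [-0.1, 0.1, -1.8]
finger_gap: 0.299
```

Call:
drive_tool --rows '[[[0,0.0012,0],[0,0,0]],[[0,0.0012,0],[0,0,0]],[[0,0.0012,0],[0,0,0]],[[0,0,0],[0,0,0]]]'

```text
time: 8.15
position: [529.6, 130.5, 64.2]
tcp_rot: [[0.42, 0.907, 0.0], [0.907, -0.42, -0.0], [0.0, 0.0, -1.0]]
ft_force: [-0.2, -1.7, -0.9]
finger_gap: 0.298
```

Call:
drive_tool --rows '[[[0,0.0012,0],[0,0,0]],[[0,0.0012,0],[0,0,0]],[[0,0.0012,0],[0,0,0]],[[0,0,0],[0,0,0]]]'

```text
time: 8.55
position: [531.8, 129.3, 64.1]
tcp_rot: [[0.42, 0.907, -0.0], [0.907, -0.42, -0.0], [-0.0, -0.0, -1.0]]
ft_force: [-0.8, -0.5, -2.4]
finger_gap: 0.298
```

Call:
drive_tool --rows '[[[0,0.0013,0],[0,0,0]],[[0,0.0013,0],[0,0,0]],[[0,0.0013,0],[0,0,0]],[[0,0.0013,0],[0,0,0]],[[0,0,0],[0,0,0]]]'

```text
time: 9.05
position: [535.5, 127.5, 64.1]
tcp_rot: [[0.42, 0.907, -0.0], [0.907, -0.42, -0.0], [-0.0, -0.0, -1.0]]
ft_force: [-0.6, -1.0, -1.6]
finger_gap: 0.299
```

Call:
drive_tool --rows '[[[0,0.0016,0],[0,0,0]],[[0,0.0016,0],[0,0,0]],[[0,0.0016,0],[0,0,0]],[[0,0.0016,0],[0,0,0]],[[0,0,0],[0,0,0]]]'

```text
time: 9.55
position: [539.8, 125.6, 64.1]
tcp_rot: [[0.42, 0.907, -0.0], [0.907, -0.42, -0.0], [-0.0, -0.0, -1.0]]
ft_force: [-1.7, -2.0, -0.8]
finger_gap: 0.298
```

Call:
drive_tool --rows '[[[-0.0003,0.0016,0],[0,0,0]],[[0,0.0016,0],[0,0,0]],[[0,0.0016,0],[0,0,0]],[[0,0.0016,0],[0,0,0]],[[0,0,0],[0,0,0]]]'

```text
time: 10.05
position: [544.5, 123.5, 64.3]
tcp_rot: [[0.42, 0.907, 0.001], [0.907, -0.42, 0.0], [0.0, 0.001, -1.0]]
ft_force: [-1.0, -1.4, -2.1]
finger_gap: 0.299
```

Call:
drive_tool --rows '[[[0,0.002,0],[0,0,0]],[[0,0.002,0],[0,0,0]],[[0,0.002,0],[0,0,0]],[[0,0.002,0],[0,0,0]],[[0,0,0],[0,0,0]]]'

```text
time: 10.55
position: [550.0, 121.2, 64.4]
tcp_rot: [[0.42, 0.907, 0.001], [0.907, -0.42, 0.0], [0.001, 0.001, -1.0]]
ft_force: [-0.3, 0.3, -1.9]
finger_gap: 0.301
```

```bash
python3 - <<'E'
from h import *
st(); d=grab('wrist','w5'); a=d['img']
cv2.imwrite('pics/crop4.png',cv2.resize(a[190:340,205:405],None,fx=4,fy=4,interpolation=cv2.INTER_CUBIC))
E
```

```text
t10.55 [550.04 121.23  64.37] yaw -24.85 tilt [0.04 0.02] F [-0.27  0.25 -1.89] gap 0.301
```

View pics/crop4.png

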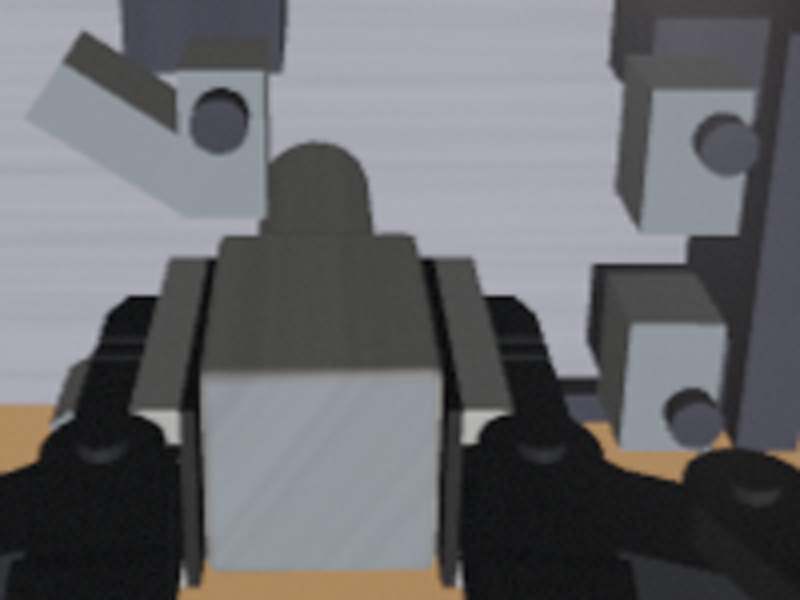

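The shank is past the go gap. The anvil's front top corners are at crop (640,234) and (630,323).

```bash
python3 - <<'E'
from h import *
d=load('w5'); s=bot.sense(); tcp=np.array(s['position']); R=np.array(s['tcp_rot'])
def q(u,v,z): return ((onz(d,205+(u+.5)/4-.5,190+(v+.5)/4-.5,z)-tcp)@R).round(2)
z=tcp[2]
print('go lip',q(185,217,50),q(266,217,50)); print('anvil',q(640,234,50),q(630,323,50))
print('head',q(202,373,z+32.7),q(441,371,z+32.7),q(222,237,z-1.3),q(415,237,z-1.3))
E
```

```text
go lip [  6.66 -19.58  14.26] [ 6.66 -7.92 14.27]
anvil [ 4.   46.13 14.28] [-10.59  45.87  14.28]
head [ 10.73 -12.58 -32.7 ] [ 10.99  12.77 -32.69] [  9.88 -13.15   1.3 ] [ 9.9  12.5   1.31]
```

Call:
drive_tool --rows '[[[-0.0004,0.0053,0],[0,0,0]],[[0,0.0053,0],[0,0,0]],[[0,0.0053,0],[0,0,0]],[[0,0.0053,0],[0,0,0]],[[0,0,0],[0,0,0]]]'

```text
time: 11.1
position: [564.5, 113.7, 64.2]
tcp_rot: [[0.421, 0.907, 0.0], [0.907, -0.421, -0.0], [0.0, 0.0, -1.0]]
ft_force: [0.6, 0.2, -0.8]
finger_gap: 0.303
```

Call:
drive_tool --rows '[[[0,0.004,0],[0,0,0]],[[0,0.004,0],[0,0,0]],[[0,0.004,0],[0,0,0]],[[0,0.004,0],[0,0,0]],[[0,0,0],[0,0,0]]]'

```text
time: 11.6
position: [575.2, 108.8, 64.2]
tcp_rot: [[0.421, 0.907, 0.0], [0.907, -0.421, -0.0], [0.0, 0.0, -1.0]]
ft_force: [0.0, 0.5, -1.3]
finger_gap: 0.299
```

Call:
drive_tool --rows '[[[0,0,0],[0,0,0]],[[0,0.002,0],[0,0,0]],[[0,0.001,0],[0,0,0]],[[0,0,0],[0,0,0]],[[0,0,0],[0,0,0]]]'

```text
time: 12.1
position: [576.7, 108.2, 64.2]
tcp_rot: [[0.42, 0.907, -0.0], [0.907, -0.42, -0.0], [-0.0, -0.0, -1.0]]
ft_force: [-0.7, 0.7, -1.0]
finger_gap: 0.304
```

Call:
drive_tool --rows '[[[0,0.0016,0],[0,0,0]],[[0,0.0016,0],[0,0,0]],[[0,0.0016,0],[0,0,0]],[[0,0.0016,0],[0,0,0]],[[0,0,0],[0,0,0]]]'

```text
time: 12.6
position: [581.3, 106.0, 64.2]
tcp_rot: [[0.42, 0.907, 0.0], [0.907, -0.42, -0.0], [0.0, 0.0, -1.0]]
ft_force: [0.8, 0.0, -1.3]
finger_gap: 0.295
```

Call:
drive_tool --rows '[[[0,0.0008,0],[0,0,0]],[[0,0.0008,0],[0,0,0]],[[0,0.0008,0],[0,0,0]],[[0,0,0],[0,0,0]],[[0,0,0],[0,0,0]]]'

```text
time: 13.1
position: [582.7, 105.4, 64.2]
tcp_rot: [[0.42, 0.907, 0.0], [0.907, -0.42, -0.0], [-0.0, 0.0, -1.0]]
ft_force: [-0.3, 0.3, -1.5]
finger_gap: 0.305
```

Call:
drive_tool --rows '[[[0,0.0008,0],[0,0,0]],[[0,0.0008,0],[0,0,0]],[[0,0.0008,0],[0,0,0]],[[0,0,0],[0,0,0]]]'

```text
time: 13.5
position: [584.5, 104.6, 64.2]
tcp_rot: [[0.42, 0.907, 0.0], [0.907, -0.42, -0.0], [0.0, 0.0, -1.0]]
ft_force: [-0.4, -0.3, -1.6]
finger_gap: 0.3
```

Call:
drive_tool --rows '[[[0,0.0007,0],[0,0,0]],[[0,0.0007,0],[0,0,0]],[[0,0,0],[0,0,0]]]'

```text
time: 13.8
position: [585.4, 104.1, 64.2]
tcp_rot: [[0.42, 0.907, 0.0], [0.907, -0.42, -0.0], [-0.0, 0.0, -1.0]]
ft_force: [-0.5, 0.4, -1.6]
finger_gap: 0.297
```

Call:
drive_tool --rows '[[[0,0.0007,0],[0,0,0]],[[0,0.0007,0],[0,0,0]],[[0,0,0],[0,0,0]]]'

```text
time: 14.1
position: [586.3, 103.7, 64.2]
tcp_rot: [[0.42, 0.907, -0.0], [0.907, -0.42, -0.0], [-0.0, -0.0, -1.0]]
ft_force: [-0.0, 0.4, -1.7]
finger_gap: 0.302
```

Call:
drive_tool --rows '[[[0,0.0005,0],[0,0,0]],[[0,0.0005,0],[0,0,0]],[[0,0,0],[0,0,0]]]'

```text
time: 14.4
position: [586.6, 103.4, 64.1]
tcp_rot: [[0.42, 0.908, -0.001], [0.908, -0.42, -0.0], [-0.0, -0.001, -1.0]]
ft_force: [-0.8, -0.3, -1.4]
finger_gap: 0.298
```

Call:
drive_tool --rows '[[[0,0.0005,0],[0,0,0]],[[0,0,0],[0,0,0]],[[0,0,0],[0,0,0]]]'

```text
time: 14.7
position: [586.8, 103.3, 64.0]
tcp_rot: [[0.42, 0.908, -0.001], [0.908, -0.42, -0.0], [-0.001, -0.001, -1.0]]
ft_force: [-2.9, 0.2, -1.4]
finger_gap: 0.3
```

Call:
drive_tool --rows '[[[0,0.0005,0],[0,0,0]],[[0,0,0],[0,0,0]],[[0,0,0],[0,0,0]]]'

```text
time: 15.0
position: [587.0, 103.1, 64.0]
tcp_rot: [[0.42, 0.908, -0.001], [0.908, -0.42, -0.0], [-0.001, -0.001, -1.0]]
ft_force: [-4.1, 0.3, -0.9]
finger_gap: 0.302
```

Call:
drive_tool --rows '[[[0,0.0006,0],[0,0,0]],[[0,0,0],[0,0,0]],[[0,0,0],[0,0,0]]]'

```text
time: 15.3
position: [587.3, 102.8, 63.9]
tcp_rot: [[0.42, 0.908, -0.001], [0.908, -0.42, -0.0], [-0.001, -0.001, -1.0]]
ft_force: [-4.6, 0.2, -1.6]
finger_gap: 0.303
```

Call:
drive_tool --rows '[[[0,0.0006,0],[0,0,0]],[[0,0,0],[0,0,0]],[[0,0,0],[0,0,0]]]'

```text
time: 15.6
position: [587.4, 102.6, 63.9]
tcp_rot: [[0.42, 0.908, -0.002], [0.908, -0.42, -0.001], [-0.001, -0.002, -1.0]]
ft_force: [-5.8, 0.1, 0.8]
finger_gap: 0.301
```

```bash
python3 -c "
from h import *
st()"
```

```text
t15.60 [587.44 102.62  63.86] yaw -24.83 tilt [-0.11 -0.03] F [-5.75  0.08  0.75] gap 0.301
```

Call:
drive_tool --rows '[[[0,0.0005,0],[0,0,0]],[[0,0,0],[0,0,0]],[[0,0,0],[0,0,0]],[[0,0,0],[0,0,0]],[[0,0,0],[0,0,0]]]'

```text
time: 16.1
position: [587.5, 102.6, 63.8]
tcp_rot: [[0.42, 0.908, -0.002], [0.908, -0.42, -0.001], [-0.002, -0.002, -1.0]]
ft_force: [-6.4, 0.3, 0.4]
finger_gap: 0.299
```

Call:
drive_tool --rows '[[[0,0,0],[0,0,0]],[[0,0,0],[0,0,0]],[[0,0,0],[0,0,0]],[[0,0,0],[0,0,0]],[[0,0,0],[0,0,0]]]'

```text
time: 16.6
position: [587.5, 102.6, 63.9]
tcp_rot: [[0.42, 0.908, -0.002], [0.908, -0.42, -0.001], [-0.001, -0.002, -1.0]]
ft_force: [-6.2, 1.1, -0.4]
finger_gap: 0.298
```

Call:
drive_tool --rows '[[[0,-0.0015,0],[0,0,0]],[[0,-0.004,0],[0,0,0]],[[0,-0.0067,0],[0,0,0]],[[0,-0.0107,0],[0,0,0]],[[0,0,0],[0,0,0]]]'

```text
time: 17.1
position: [572.5, 110.9, 64.5]
tcp_rot: [[0.419, 0.908, 0.0], [0.908, -0.419, 0.001], [0.001, 0.0, -1.0]]
ft_force: [0.3, -0.9, -1.1]
finger_gap: 0.299
```

Call:
drive_tool --rows '[[[0,0,-0.01],[0,0,0]],[[0,0,-0.0267],[0,0,0]],[[0,0,-0.032],[0,0,0]],[[0,0,-0.032],[0,0,0]],[[0,0,-0.032],[0,0,0]]]'

```text
time: 17.6
position: [573.5, 109.8, 165.4]
tcp_rot: [[0.42, 0.907, 0.001], [0.907, -0.42, 0.0], [0.001, 0.001, -1.0]]
ft_force: [1.1, 1.0, -1.9]
finger_gap: 0.3
```

```bash
python3 -c "
from h import *
st(); plan((549.5,-261.5,162,None),(549.5,-261.5,106,None))"
```

```text
t17.60 [573.55 109.78 165.37] yaw -24.84 tilt [0.05 0.01] F [ 1.13  1.01 -1.93] gap 0.300
shift [-0.4627  0.1789  0.0044] rows>= 8 | /row [-0.0578  0.0224  0.0005] | yaw -24.8 turn az total 0.0000 deg 0
shift [-0.     -0.0001  0.0747] rows>= 2 | /row [-0.     -0.      0.0373] | yaw -24.8 turn az total 0.0000 deg 0
```

Call:
drive_tool --rows '[[[-0.0463,0.0179,0],[0,0,0]],[[-0.0463,0.0179,0],[0,0,0]],[[-0.0463,0.0179,0],[0,0,0]],[[-0.0463,0.0179,0],[0,0,0]],[[-0.0463,0.0179,0],[0,0,0]]]'

```text
time: 18.1
position: [561.4, -77.6, 164.6]
tcp_rot: [[0.42, 0.907, 0.001], [0.907, -0.42, -0.0], [0.0, 0.001, -1.0]]
ft_force: [0.6, -1.1, -1.2]
finger_gap: 0.302
```

Call:
drive_tool --rows '[[[-0.0463,0.0179,0],[0,0,0]],[[-0.0463,0.0179,0],[0,0,0]],[[-0.0463,0.0179,0],[0,0,0]],[[-0.0463,0.0179,0],[0,0,0]],[[-0.0463,0.0179,0],[0,0,0]]]'

```text
time: 18.6
position: [549.2, -263.6, 164.6]
tcp_rot: [[0.42, 0.907, 0.001], [0.907, -0.42, -0.001], [-0.0, 0.001, -1.0]]
ft_force: [0.3, 0.1, -1.2]
finger_gap: 0.302
```

Call:
drive_tool --rows '[[[0,0,0.0267],[0,0,0]],[[0,0,0.0267],[0,0,0]],[[0,0,0.0213],[0,0,0]],[[0,0,0],[0,0,0]],[[0,0,0],[0,0,0]]]'

```text
time: 19.1
position: [549.5, -261.4, 108.1]
tcp_rot: [[0.419, 0.908, 0.0], [0.908, -0.419, 0.0], [0.0, 0.0, -1.0]]
ft_force: [0.4, -0.1, -1.2]
finger_gap: 0.295
```

```bash
python3 - <<'E'
from h import *
st(); d=grab('wrist','w6'); a=d['img']
cv2.imwrite('pics/crop5.png',cv2.resize(a[190:340,190:390],None,fx=4,fy=4,interpolation=cv2.INTER_CUBIC))
E
```

```text
t19.10 [ 549.51 -261.43  108.08] yaw -24.80 tilt [0.01 0.01] F [ 0.4  -0.12 -1.15] gap 0.295
```

View pics/crop5.png

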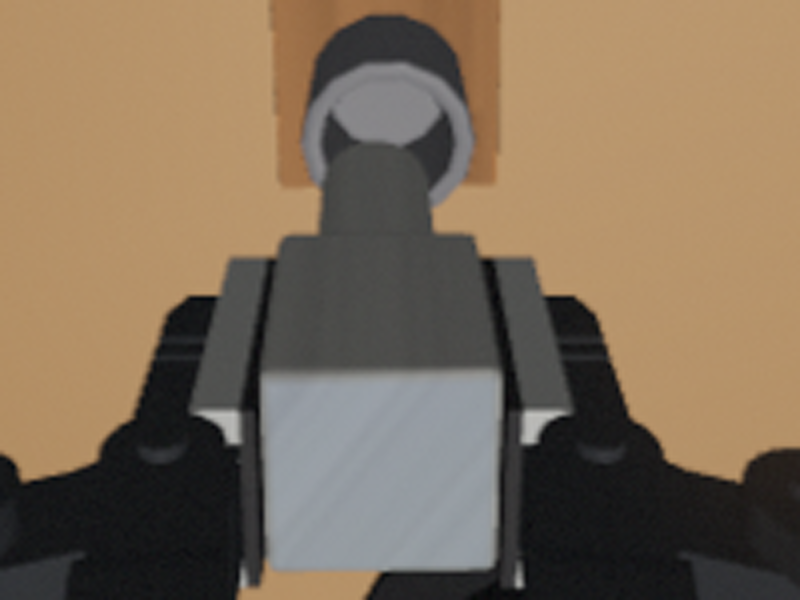

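The wrist view shows the pin hanging over tube_out. The rim's outline runs from column 301 to 475 with its top at row 63, and the shank runs from column 321 to 432. I'll solve for the offset.

```bash
python3 - <<'E'
from h import *
from scipy.optimize import fsolve
d=load('w6'); s=bot.sense(); tcp=np.array(s['position']); R=np.array(s['tcp_rot']); z=tcp[2]; t=np.linspace(0,2*np.pi,361)
def circ(X,Y,r,zz): 
    q=np.array([proj(d,tcp+R@np.array([X+r*np.cos(a),Y+r*np.sin(a),z-zz])) for a in t])
    return (q[:,0]+.5-190)*4-.5,(q[:,1]+.5-190)*4-.5
def f(p):
    u,v=circ(p[0],p[1],16.5,40); return [(u.max()+u.min())/2-388, v.min()-63]
p=fsolve(f,[-2,0],epsfcn=1e-4); u,v=circ(*p,16.5,40); print('tube in tool frame',p,'width check',u.max()-u.min(),'vs 174')
p2=fsolve(lambda p:[circ(p[0],p[1],12.5,40)[0].max()/2+circ(p[0],p[1],12.5,40)[0].min()/2-388,circ(p[0],p[1],12.5,40)[1].min()-82],[-2,0],epsfcn=1e-4);print('from bore',p2)
def q(u,v,zz): return ((onz(d,190+(u+.5)/4-.5,190+(v+.5)/4-.5,zz)-tcp)@R).round(2)
print('shank',q(321,225,z-16),q(432,225,z-16)); print('head',q(262,372,z+32.7),q(501,372,z+32.7),q(282,237,z-1.3),q(474,237,z-1.3))
E
```

```text
tube in tool frame [-4.23254236  0.49322462] width check 174.8110281559509 vs 174
from bore [-3.93946808  0.49392926]
shank [ 4.71 -9.41 15.99] [ 4.72  6.71 16.01]
head [ 11.11 -13.12 -32.72] [ 11.14  12.08 -32.68] [ 10.04 -13.76   1.28] [10.07 11.65  1.32]
```

Call:
drive_tool --rows '[[[-0.0021,0.002,0],[0,0,0]],[[0,0,0.012],[0,0,0]],[[0,0,0.012],[0,0,0]],[[0,0,0],[0,0,0]],[[0,0,0],[0,0,0]]]'

```text
time: 19.65
position: [549.5, -263.6, 89.1]
tcp_rot: [[0.42, 0.908, -0.001], [0.908, -0.42, 0.0], [0.0, -0.001, -1.0]]
ft_force: [-0.6, 0.2, -1.2]
finger_gap: 0.3
```

Call:
drive_tool --rows '[[[0,0,0.007],[0,0,0]],[[0,0,0.007],[0,0,0]],[[0,0,0.007],[0,0,0]],[[0,0,0],[0,0,0]],[[0,0,0],[0,0,0]]]'

```text
time: 20.15
position: [549.8, -263.7, 73.7]
tcp_rot: [[0.42, 0.908, -0.0], [0.908, -0.42, 0.0], [0.0, -0.0, -1.0]]
ft_force: [0.6, 0.3, -1.8]
finger_gap: 0.305
```

Call:
drive_tool --rows '[[[0,0,0.0053],[0,0,0]],[[0,0,0.0053],[0,0,0]],[[0,0,0.0053],[0,0,0]],[[0,0,0],[0,0,0]],[[0,0,0],[0,0,0]]]'

```text
time: 20.65
position: [549.8, -263.7, 61.8]
tcp_rot: [[0.42, 0.908, -0.0], [0.908, -0.42, 0.0], [0.0, -0.0, -1.0]]
ft_force: [0.9, -0.1, -2.1]
finger_gap: 0.3
```

Call:
drive_tool --rows '[[[0,0,0.0013],[0,0,0]],[[0,0,0.0013],[0,0,0]],[[0,0,0.0013],[0,0,0]],[[0,0,0],[0,0,0]]]'

```text
time: 21.05
position: [549.8, -263.7, 59.0]
tcp_rot: [[0.42, 0.908, -0.0], [0.908, -0.42, 0.0], [-0.0, -0.0, -1.0]]
ft_force: [-0.1, 0.5, -0.3]
finger_gap: 0.3
```

Call:
drive_tool --rows '[[[0,0,0.001],[0,0,0]],[[0,0,0.001],[0,0,0]],[[0,0,0],[0,0,0]]]'

```text
time: 21.35
position: [549.8, -263.8, 57.5]
tcp_rot: [[0.42, 0.907, -0.0], [0.907, -0.42, -0.0], [-0.0, -0.0, -1.0]]
ft_force: [-0.8, 0.4, -1.0]
finger_gap: 0.298
```

Call:
drive_tool --rows '[[[0,0,0.0008],[0,0,0]],[[0,0,0.0008],[0,0,0]],[[0,0,0],[0,0,0]]]'

```text
time: 21.65
position: [549.9, -263.8, 56.4]
tcp_rot: [[0.42, 0.908, 0.0], [0.908, -0.42, -0.0], [0.0, 0.0, -1.0]]
ft_force: [-0.1, 0.9, -1.9]
finger_gap: 0.304
```

Call:
drive_tool --rows '[[[0,0,0.0008],[0,0,0]],[[0,0,0.0008],[0,0,0]],[[0,0,0],[0,0,0]]]'

```text
time: 21.95
position: [550.0, -263.7, 56.3]
tcp_rot: [[0.42, 0.907, 0.0], [0.907, -0.42, -0.0], [-0.0, 0.0, -1.0]]
ft_force: [-2.4, 1.6, 7.8]
finger_gap: 0.306
```

The pin is seated: the TCP is at 56.3 mm, as it was at pick-up. I'll ease the load off and let go.

Call:
drive_tool --rows '[[[0,0,-0.001],[0,0,0]],[[0,0,0],[0,0,0]]]' --newtons 20

```text
time: 22.15
position: [550.0, -263.8, 56.4]
tcp_rot: [[0.42, 0.907, 0.0], [0.907, -0.42, -0.0], [-0.0, 0.0, -1.0]]
ft_force: [-1.9, 0.1, 4.3]
finger_gap: 0.298
```

Call:
drive_tool --rows '[[[0,0,0],[0,0,0]],[[0,0,0],[0,0,0]],[[0,0,0],[0,0,0]],[[0,0,0],[0,0,0]],[[0,0,0],[0,0,0]]]' --grip 0

```text
time: 22.65
position: [549.9, -263.8, 55.9]
tcp_rot: [[0.42, 0.907, -0.0], [0.907, -0.42, 0.0], [0.0, -0.0, -1.0]]
ft_force: [-0.9, -0.5, -0.7]
finger_gap: 0.997
```

Call:
drive_tool --rows '[[[0,0,0],[0,0,0]],[[0,0,0],[0,0,0]],[[0,0,0],[0,0,0]],[[0,0,0],[0,0,0]],[[0,0,0],[0,0,0]]]'

```text
time: 23.15
position: [549.9, -263.8, 56.0]
tcp_rot: [[0.42, 0.907, 0.0], [0.907, -0.42, -0.0], [-0.0, 0.0, -1.0]]
ft_force: [0.0, -0.4, 0.1]
finger_gap: 0.998
```

Released. I'll raise the arm and check.

Call:
drive_tool --rows '[[[0,0,-0.02],[0,0,0]],[[0,0,-0.04],[0,0,0]],[[0,0,-0.05],[0,0,0]],[[0,0,-0.06],[0,0,0]],[[0,0,-0.06],[0,0,0]]]'

```text
time: 23.65
position: [549.6, -263.4, 231.2]
tcp_rot: [[0.42, 0.908, 0.0], [0.908, -0.42, 0.0], [0.0, 0.0, -1.0]]
ft_force: [0.8, -1.6, -0.1]
finger_gap: 1.001
```

Call:
drive_tool --rows '[[[0,0,0],[0,0,0]],[[0,0,0],[0,0,0]]]'

```text
time: 23.85
position: [550.6, -264.0, 230.8]
tcp_rot: [[0.42, 0.907, 0.003], [0.907, -0.42, -0.002], [-0.0, 0.004, -1.0]]
ft_force: [-0.1, -0.1, -0.9]
finger_gap: 1.0
```

```bash
python3 - <<'E'
from h import *
st(); a=grab('wrist','w7')['img']; b=grab('scene','s7')['img']
o=np.zeros((600,800,3),np.uint8); o[:300,:400]=cv2.resize(a,(400,300)); o[:300,400:]=cv2.resize(a[130:280,200:400],(400,300)); o[300:,:]=cv2.resize(b[150:285,95:275],(400,300)).repeat(1,0) if 0 else np.hstack([cv2.resize(b,(400,300)),cv2.resize(b[180:255,150:250],(400,300),interpolation=cv2.INTER_CUBIC)])
cv2.imwrite('pics/fin.png',o)
E
```

```text
t23.85 [ 550.56 -263.97  230.79] yaw -24.84 tilt [ 0.19 -0.1 ] F [-0.12 -0.09 -0.89] gap 1.000
```

View pics/fin.png

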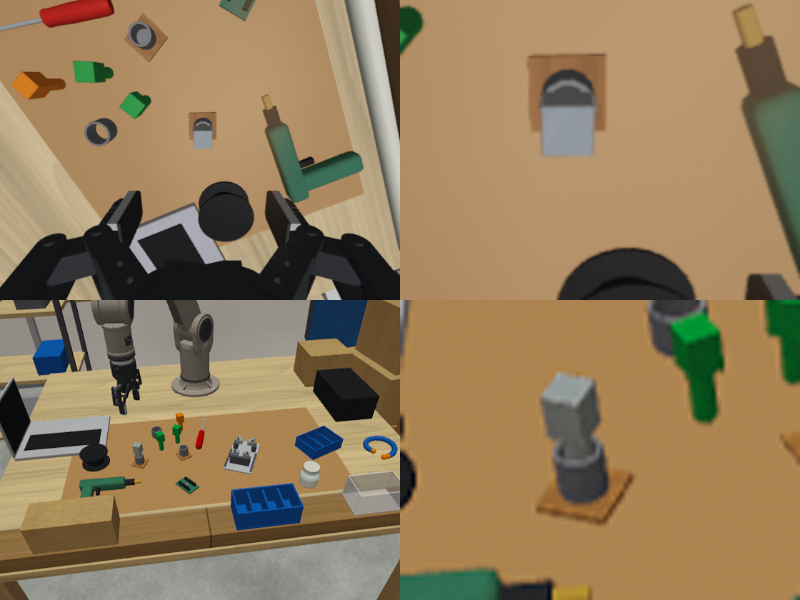

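The pin stands upright and centred in tube_out, with its head square over the rim (about (568,128) in the zoomed wrist view). The other things are where they were, and the gripper is clear. I'm handing the job in.

```bash
python3 -c "
from station import bot
print(bot.close_job())"
```

```text
the job is handed in; nothing more can be done
None
```

I checked the steel pin in the gauge, set it down in the empty tube and handed the job in after 23.9 s. `close_job` gave no verdict, so the result below rests on my own readings.

- **Gauge:** The pin went through the go gap with about 3 N or less of sideways force at the wrist. The no-go anvil stopped it where the image predicted (front face about 60 mm beyond the go gap). It leaned on the anvil at about 6.3 N for about 1 s. The highest wrist force I read in the gauge was about 6.5 N.
- **Setting down:** The pin touched the floor of tube_out at the tool height expected from pick-up. The highest wrist force there was about 8 N, against the 20 N limit. I eased it to about 4 N before opening the fingers.
- **Final pictures:** The pin stands upright in tube_out, the gripper is clear and the other things look unmoved.
- **Disagreements:**
  - The sideways position of the pin in the jaws differed by about 1 mm between the head's top and bottom edges. I used the mean, and the small sideways force in the gap agreed with it.
  - The top and wrist cameras differed by 2 to 4 mm on tube_out, so I measured it again from close by before lowering the pin.

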